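Lift the labelled flower bulb with the tongs

ROBOT

A 7-joint arm with a two-finger parallel gripper is mounted at the origin on the work surface. World frame = base frame: x ahead of the robot, y to its left, z up, the work surface at z = 0. Lengths are in m, angles in rad, forces in N, time in s.
With the tool pointing down it reaches from about 0.4 to 0.9 m from the base axis. Payload 5.5 kg.
Tool frame: the origin (TCP) lies at the very end of the fingers, on their centre line; the grasp point (between the pads) lies 19 mm behind it (r.hold_point_z is the distance from the TCP to the grasp point, in m); z points along the fingers, y is the direction in which the jaws open and shut (so a half turn about z gives the same grasp; the last joint's range is limited). The gripper opens to 85 mm and grips with 20 to 120 N. Pads are 22 mm wide; open, the fingers measure 114 mm over their backs; the gripper's body (76 mm by 85 mm) begins 54 mm behind the grasp point. The pads swing forward as they close: fully open they stand 13 mm farther back than shut.
Start: joints at [1.453, 0.501, -0.427, 1.55, 0.221, 1.138, -0.21], TCP at [0.242, -0.603, 0.231] pointing down, gripper open.
Joint ranges: [-2.88, 2.88], [-0.31, 2.03], [-1.54, 1.56], [0.2, 2.42], [-1.41, 4.55], [0.19, 2.02], [-2.57, 2.57]. Speed limits (rad/s): [2.57, 2.57, 3.14, 3.14, 3.14, 3.14, 3.14].

INTERFACE

Orientations are given as a unit quaternion [x, y, z, w].
In Python, from workcell import r, viewer gives the robot as it stands.
- The arm moves only by the tool jog_arm, never from a script. Its argument "series" is a list of rows, each a list of 7 numbers: the shift along the tool's x, y, z in m, then the turn, a rotation vector about the tool's x, y, z in rad, then the opening, from 0 (shut) to 1 (fully open). In form: [[tx, ty, tz, ax, ay, az, hand], ...]. A call has exactly 5 rows; each row is the pose to reach, as a shift and turn from the pose commanded when the call began, along the tool's axes at that moment; what a row does not reach only later rows make up. A row lasts 1/10 s, in which the tool goes at most 50 mm and 8.59 degrees, less where a joint would pass 70% of its speed; a pose out of reach is approached as far as the arm can. A call with a gripper value outside its range is refused whole. The fingers move at their own pace and stop on an object; the grip force is fixed at half the most. Time passes only in rows, so rows that repeat a pose let the fingers close, or fill a call up. It gives the time, the measured TCP pose, the force and the opening at its end, in the units of the state.
- r.observe(): the state, without advancing time (a new reading comes with each control period).
- viewer.get_image(name): name is "scene" or "top" or "wrist"; returns the picture (420x560x3 uint8, red, green, blue); there is no depth.
- viewer.camera_info(name): a dict with "fovy" (degrees; the focal length in pixels is half the picture's height over the tangent of half this angle, whatever the lens; pixels are square), "cx", "cy" (the principal point, pixels), "R" (3x3) and "t" (3): a world point X has camera coordinates R X + t. Camera axes: x right, y down, z forward; pixel columns grow to the right and rows downward; lengths in m; the calibration is good to about 2 mm. A picture is of the moment at which its call begins: read the wrist's pose just before it. camera_info takes no time and is no camera call; for the wrist camera it gives the pose at the moment of the call.
- r.finish_job(): hands the job in, once; it reports no verdict.
The state is a dict: "clock": time; "joints": joint angles; "joint_vel": joint speeds; "tau": joint torques, N m; "position": TCP position; "eef_rot": TCP orientation; "contact_force": force on the tool from outside, world axes, zero at the start; "wrist_torque": the same for the moment, N m; "grip_width": opening from 0.0 (shut) to 1.0 (fully open).
Only numpy, scipy, OpenCV 4.12 (cv2) and the standard library are available. Lean on these libraries where they do the work, as an engineer would, in place of code of your own. Each camera call takes 0.05 s, during which the arm holds its last target. There are 200 camera calls.

TASK

A customer has chosen one of the three flower bulbs on the wooden rack: the one with the upright label standing behind it. Pick up the spring tongs, close their jaws on that bulb without touching any bulb with the gripper itself, lift it at least 8 cm above where it sat, and finish while still holding it up in the tongs, keeping it still. Leave the other two bulbs in their seats and do not knock anything else about.

Things in the scene. Friction and masses are not known exactly. Their poses are not given: they have to be found in the camera images.
- tongs_grip (a point): Grip point of the steel spring tongs (215 mm long, 110 g, lying on edge, arms 24 mm high): midway between the arms, half-way up (12 mm), near the centre of mass. x: along the open tongs' centre line to the jaws (100 mm ahead; pivot 95 mm behind), z up. Outside width here: 53 mm open, 47 mm (gripped faces parallel) when the jaws still pass over a bulb, 40 mm closed on one.
- tongs_jaws (a point): Middle of the space between the open jaws, 100 mm ahead of tongs_grip, same height, on the gripped tongs' centre line. Jaws: shallow vertical troughs 34 mm long, 16 mm high, that take a bulb at its widest; gap about 70 mm open, 60 mm with the arms pressed to 47 mm at the grip point.
- tongs_arm (a joint): Angle of the tongs' left arm about the pivot: 0 open, about 0.13 rad closed on a bulb, 0.3 rad fully shut. A spring opens them, pushing at the grip point with about 6 N when open, 9 N when pressed to 47 mm and 12 N when on a bulb; about half of any further squeeze reaches the jaws.
- rack: Wooden bulb rack fixed to the table: board 130 x 310 x 18 mm on two side panels, top 70 mm above the table. Origin: centre of its underside at table height; x points to its far side, y along the row to the left. Three seats in a row 95 mm apart, 35 mm from its front edge; three label blocks along its far side.
- label: Plywood block (24 x 36 x 16 mm) fixed on the rack's far side with an upright white plastic label (40 mm wide, 5 mm thick, top 74 mm above the rack), straight behind one seat and 70 mm from it: it marks the bulb to take. Equal blocks without a label stand behind the other two seats. Origin: centre of its underside.
- bulb_a_center (a point): Brown flower bulb in the left-hand (+y) seat, all three alike: onion-shaped, 44 mm across at its widest, 56 mm high with a pointed top; this point is on its axis at the widest height, 22 mm above its flat base and 17 mm above the rack's top (87 mm above the table). 30 to 65 g.
- bulb_b_center (a point): Brown flower bulb in the middle seat, all three alike: onion-shaped, 44 mm across at its widest, 56 mm high with a pointed top; this point is on its axis at the widest height, 22 mm above its flat base and 17 mm above the rack's top (87 mm above the table). 30 to 65 g.
- bulb_c_center (a point): Brown flower bulb in the right-hand (-y) seat, all three alike: onion-shaped, 44 mm across at its widest, 56 mm high with a pointed top; this point is on its axis at the widest height, 22 mm above its flat base and 17 mm above the rack's top (87 mm above the table). 30 to 65 g.
- seat_a (a point): The left-hand (+y) seat: mouth centre, on the rack's top, of a round hollow 34 mm wide and 5 mm deep.
- seat_b (a point): The middle seat: mouth centre, on the rack's top, of a round hollow 34 mm wide and 5 mm deep.
- seat_c (a point): The right-hand (-y) seat: mouth centre, on the rack's top, of a round hollow 34 mm wide and 5 mm deep.
- saucer: Terracotta plant saucer, 100 mm across, 14 mm high, a loose bystander; origin at its underside, in the centre.
- pot: Empty terracotta pot, 92 mm across, 90 mm high, a loose bystander; origin at its underside, in the centre.
- can: Paper-wrapped tin, 66 mm across, 100 mm high, a loose bystander; origin at its underside, in the centre.
- bottle: Green plant-food bottle, 70 mm across, 190 mm high, a loose bystander; origin at its underside, in the centre.
- birdhouse: Small wooden birdhouse, 100 x 100 mm, about 135 mm high, a loose bystander; origin at its underside, in the centre.
- mug: White mug, 80 mm across, 90 mm high, a loose bystander; origin at its underside, in the centre.
- trowel: Hand trowel lying flat, 250 mm long, a loose bystander; origin at its underside, between handle and blade.

How it is judged:
By the outcome, as a careful person would: the job done as asked, in the order asked, and still so for the second after the job is handed in, while the arm keeps its last pose, push and grip.
It also fails if it takes over 48 s, if anything falls off the work surface, if the arm or the gripper's body presses on something with over 40 N, if the wrist force passes 120 N, or if a joint passes its speed limit or range.

## Working session

There is one attempt and no reset: what is moved stays moved. The work goes in short steps, Python scripts to look and compute and a tool call to move; the robot and the scene stay as the last step left them, time stands still between calls to the robot, and variables do not carry over. Pictures are saved under pics/ and viewed, about 8 in all and at most 12, crops included, and the job is handed in when it is done.

Besides the shell and the picture viewer there is one more tool, called after ">>>" by a JSON object that holds its "name" and its "arguments", one argument or row to a line. jog_arm: Moves the arm, as the interface text tells. Its arguments: {"type":"object","properties":{"series":{"type":"array","items":{"type":"array","items":{"type":"number"}}}},"required":["series"]}

```bash
mkdir -p pics; ls
python3 - <<'E'
from workcell import r, viewer
import cv2, numpy as np
o=r.observe(); print({k:np.round(v,3).tolist() for k,v in o.items()}, r.hold_point_z)
for n in ["scene","top"]:
    im=viewer.get_image(n); cv2.imwrite(f"pics/{n}0.png",im[:,:,::-1])
    c=viewer.camera_info(n); print(n,{k:np.round(v,4).tolist() for k,v in c.items()})
E
```

```text
pics
{'clock': 0.0, 'joints': [1.453, 0.502, -0.427, 1.551, 0.221, 1.138, -0.21], 'joint_vel': [-0.001, 0.001, -0.0, -0.0, 0.0, -0.001, 0.001], 'tau': [-0.001, -56.953, -5.817, -28.094, 0.011, 0.012, -0.0], 'position': [0.241, -0.603, 0.23], 'eef_rot': [0.982, 0.189, -0.0, -0.001], 'contact_force': [-0.418, -0.019, -0.343], 'wrist_torque': [-0.01, -0.016, 0.04], 'grip_width': 0.999} 0.0187
scene {'fovy': 50.3543, 'cx': 281.0763, 'cy': 207.9693, 'R': [[-0.1043, 0.9945, 0.0023], [0.6118, 0.066, -0.7883], [-0.7841, -0.0808, -0.6153]], 't': [0.0367, -0.2913, 2.0001]}
top {'fovy': 54.2056, 'cx': 273.8222, 'cy': 207.1462, 'R': [[0.0198, -0.9996, 0.0192], [-0.9873, -0.0226, -0.1573], [0.1576, -0.0158, -0.9874]], 't': [-0.0064, 0.5887, 1.0598]}
```

View pics/scene0.png

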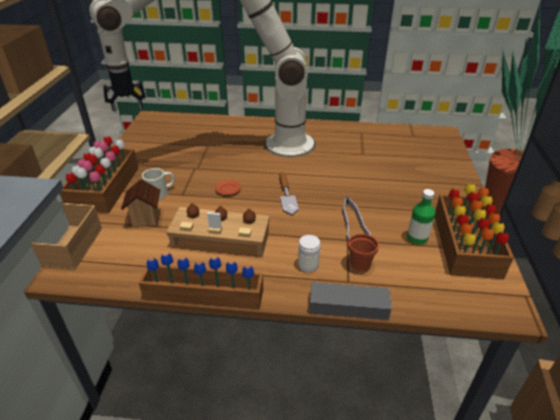

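View pics/top0.png

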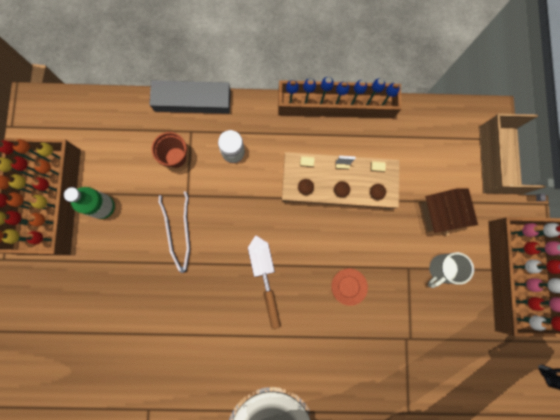

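The scene view has the label at about (214,220), standing on the middle block. In the top view, the label is at (345,160), straight behind the middle bulb at (342,189), so the target is bulb b. The tongs' pivot is at (183,269) and the jaw tips are at (161,197) and (186,193). I'll enlarge both areas to measure them.

```bash
cat > h.py <<'E'
from workcell import r, viewer
import cv2, numpy as np
from scipy.spatial.transform import Rotation as Ro
def K(c): 
    f=210/np.tan(np.radians(c["fovy"])/2); return f
def world(c,u,v,z):
    R=np.array(c["R"]);t=np.array(c["t"]);f=K(c)
    d=R.T@np.array([(u-c["cx"])/f,(v-c["cy"])/f,1]); C=-R.T@t
    return C+d*(z-C[2])/d[2]
def pix(c,X):
    p=np.array(c["R"])@np.array(X)+np.array(c["t"]); f=K(c)
    return np.array([f*p[0]/p[2]+c["cx"],f*p[1]/p[2]+c["cy"]])
E
python3 - <<'E'
from h import *
c=viewer.camera_info("top")
im=cv2.imread("pics/top0.png")
a=cv2.resize(im[180:280,140:240],(500,500),interpolation=cv2.INTER_CUBIC) #x5
b=cv2.resize(im[145:215,275:405],(650,350),interpolation=cv2.INTER_CUBIC)
cv2.imwrite("pics/cropa.png",a); cv2.imwrite("pics/cropb.png",b)
for n,u,v,z in [("bulbc",377.5,192,.1),("bulbb",342,189,.1),("bulba",306,187,.1),("label",345,160,.144),("tip1",161,197,.024),("tip2",186,193,.024),("piv",183,270,.024),("rackTL",286,154,.07),("rackBL",283,204,.07),("rackBR",397,208,.07),("pot",170,145,.09),("can",232,140,.1),("trowel",264,268,0.01),("saucer",350,287,.01)]: print(n,world(c,u,v,z).round(3))
E
```

```text
bulbc [ 0.626 -0.261  0.1  ]
bulbb [ 0.632 -0.169  0.1  ]
bulba [ 0.635 -0.075  0.1  ]
label [ 0.697 -0.169  0.144]
tip1 [0.613 0.316 0.024]
tip2 [0.626 0.249 0.024]
piv [0.416 0.245 0.024]
rackTL [ 0.731 -0.023  0.07 ]
rackBL [ 0.594 -0.018  0.07 ]
rackBR [ 0.59 -0.32  0.07]
pot [0.742 0.284 0.09 ]
can [0.756 0.12  0.1  ]
trowel [0.426 0.029 0.01 ]
saucer [ 0.38  -0.205  0.01 ]
```

View pics/cropa.png

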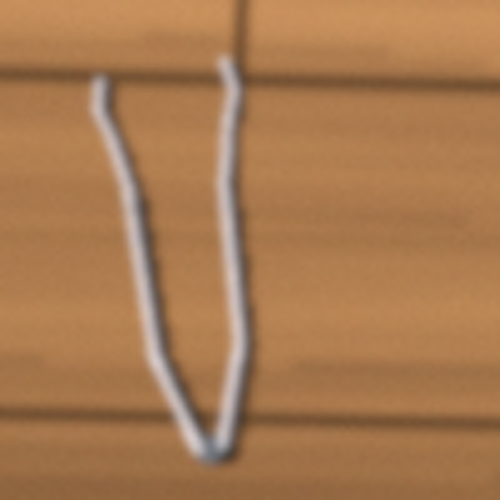

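View pics/cropb.png

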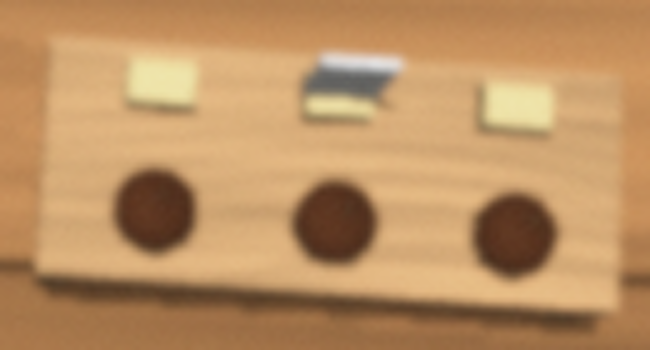

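The crops agree with that reading: bulb b is the middle disc at crop (335,222), with the label behind it at (360,70). In the tongs crop the pivot is at (212,450) and the jaw tips are at (100,80) and (223,62). Next I'll work out these positions and the transit moves.

```bash
cat >> h.py <<'E'
def rows(wps,pose=None):
    """wps: list of (x,y,z,yaw of tool x); prints shift/turn from the present pose (tool down kept exact)"""
    o=r.observe(); p=np.array(o["position"]); R=Ro.from_quat(o["eef_rot"])
    if pose is not None: p=np.array(pose[:3]); R=down(pose[3])
    for w in wps:
        d=R.inv().apply(np.array(w[:3])-p); a=(R.inv()*down(w[3])).as_rotvec()
        print(np.r_[d,a].round(4).tolist())
def down(yaw): return Ro.from_euler("z",yaw)*Ro.from_euler("x",np.pi)
def yaw(q): v=Ro.from_quat(q).apply([1,0,0]); return np.arctan2(v[1],v[0])
E
python3 - <<'E'
from h import *
c=viewer.camera_info("top")
A=lambda u,v,z: world(c,140+(u+.5)/5-.5,180+(v+.5)/5-.5,z)
B=lambda u,v,z: world(c,275+(u+.5)/5-.5,145+(v+.5)/5-.5,z)
p=A(212,450,.024); t=(A(100,80,.024)+A(223,62,.024))/2; k=(A(155,350,.024)+A(243,345,.024))/2
d=t-p; y=np.arctan2(d[1],d[0]); print("piv",p,"tip",t,np.linalg.norm(d),"yaw",y,"bend",k, "grip",p+.095*d/np.linalg.norm(d), t-.112*d/np.linalg.norm(d))
for q in [(155,210),(335,222),(515,234)]: print("bulb",B(*q,.087).round(4))
q=[B(*s,.07) for s in [(50,38),(37,275),(618,308),(620,75)]]; print(np.round(q,4))
print([B(*s,.086).round(4) for s in [(163,80),(518,103)]], B(362,62,.144))
rows([(.36,-.42,.3,.3),(.47,-.25,.3,.2),(.5,0,.3,.19),(.505,.26,.3,.18)])
E
```

```text
piv [0.4174691  0.24816331 0.024     ] tip [0.62306877 0.28713238 0.024     ] 0.2092601526250353 yaw 0.18731656597000418 bend [0.47192952 0.25812859 0.024     ] grip [0.51080731 0.2658545  0.024     ] [0.51302793 0.2662754  0.024     ]
bulb [ 0.6387 -0.0754  0.087 ]
bulb [ 0.6345 -0.17    0.087 ]
bulb [ 0.6303 -0.2648  0.087 ]
[[ 0.7357 -0.0195  0.07  ]
 [ 0.6057 -0.0147  0.07  ]
 [ 0.595  -0.3236  0.07  ]
 [ 0.7229 -0.3283  0.07  ]]
[array([ 0.7094, -0.0792,  0.086 ]), array([ 0.7015, -0.2681,  0.086 ])] [ 0.70495462 -0.17365157  0.144     ]
[0.1782, -0.1258, -0.0694, -0.0018, 0.0, 0.0808]
[0.3435, -0.2427, -0.0692, -0.0018, 0.0001, 0.1808]
[0.4643, -0.4637, -0.0688, -0.0018, 0.0001, 0.1908]
[0.5656, -0.7032, -0.0684, -0.0018, 0.0001, 0.2008]
```

>>> {"name": "jog_arm", "arguments": {
  "series": [
    [0.035,-0.025,-0.025,0,0,0.02,1],
    [0.07,-0.05,-0.045,0,0,0.04,1],
    [0.11,-0.075,-0.06,0,0,0.06,1],
    [0.145,-0.1,-0.07,0,0,0.07,1],
    [0.18,-0.126,-0.07,0,0,0.08,1]
  ]
}}

```text
clock: 0.6
position: [0.3634, -0.4184, 0.3028]
eef_rot: [0.989, 0.15, 0.001, 0.001]
contact_force: [0.2, -0.8, -0.2]
grip_width: 1.005
```

Run:
```python
from h import *
o=r.observe(); print(o["clock"],np.round(o["joints"],2),o["position"],yaw(o["eef_rot"]))
rows([(.47,-.25,.3,.2),(.5,0,.3,.19),(.505,.26,.3,.18)])
```

```text
0.6 [ 1.24  0.27 -0.52  1.71  0.14  1.2  -0.59] [ 0.36336177 -0.41841125  0.30280798] 0.3006075790291283
[0.1517, -0.1293, 0.0026, 0.0025, -0.001, 0.1006]
[0.2544, -0.3592, 0.0021, 0.0025, -0.0011, 0.1106]
[0.3362, -0.6061, 0.0016, 0.0025, -0.0011, 0.1206]
```

>>> {"name": "jog_arm", "arguments": {
  "series": [
    [0.038,-0.032,0,0,0,0.025,1],
    [0.076,-0.064,0,0,0,0.05,1],
    [0.114,-0.096,0,0,0,0.075,1],
    [0.152,-0.13,0,0,0,0.1,1],
    [0.172,-0.175,0,0,0,0.102,1]
  ]
}}

```text
clock: 1.1
position: [0.4762, -0.1997, 0.3011]
eef_rot: [0.995, 0.099, 0.001, -0.0]
contact_force: [1.0, 0.4, -0.0]
grip_width: 1.003
```

Run:
```python
from h import *
o=r.observe(); print(o["clock"],np.round(o["joints"],2),o["position"],yaw(o["eef_rot"]))
rows([(.5,0,.3,.19),(.51,.265,.3,.18)])
```

```text
1.1 [ 0.91  0.21 -0.65  1.79  0.14  1.18 -1.15] [ 0.47618051 -0.19972908  0.30114073] 0.19855626221579978
[0.0627, -0.1911, 0.0013, -0.0005, -0.0017, 0.0086]
[0.1248, -0.4489, 0.0016, -0.0006, -0.0017, 0.0186]
```

>>> {"name": "jog_arm", "arguments": {
  "series": [
    [0.016,-0.047,0,0,0,0.002,1],
    [0.031,-0.094,0,0,0,0.004,1],
    [0.046,-0.141,0,0,0,0.006,1],
    [0.062,-0.189,0,0,0,0.008,1],
    [0.074,-0.237,0,0,0,0.01,1]
  ]
}}

```text
clock: 1.6
position: [0.4999, 0.047, 0.3013]
eef_rot: [0.996, 0.094, 0.0, 0.0]
contact_force: [1.4, -1.0, -0.2]
grip_width: 0.999
```

Run:
```python
from h import *
o=r.observe(); print(o["clock"],np.round(o["joints"],2),o["position"],yaw(o["eef_rot"]))
rows([(.511,.266,.2,.187)])
```

```text
1.6 [ 0.57  0.21 -0.81  1.82  0.16  1.18 -1.68] [0.49990544 0.04701417 0.30126393] 0.18819984988841273
[0.0518, -0.2131, 0.1012, 0.0003, -0.0003, 0.0012]
```

>>> {"name": "jog_arm", "arguments": {
  "series": [
    [0.011,-0.046,0.01,0,0,0,0.8],
    [0.022,-0.09,0.03,0,0,0,0.8],
    [0.033,-0.133,0.05,0,0,0,0.8],
    [0.043,-0.173,0.075,0,0,0,0.8],
    [0.052,-0.213,0.1,0,0,0,0.8]
  ]
}}

```text
clock: 2.1
position: [0.5111, 0.2657, 0.2001]
eef_rot: [0.996, 0.094, -0.0, 0.0]
contact_force: [0.7, -0.0, -0.5]
grip_width: 0.798
```

Run:
```python
from h import *
c=viewer.camera_info("wrist"); im=viewer.get_image("wrist")
o=r.observe(); print(o["clock"],np.round(o["joints"],2),o["position"],o["eef_rot"],yaw(o["eef_rot"]),o["grip_width"])
print({k:np.round(v,5).tolist() for k,v in c.items()})
import json; json.dump({k:np.array(v).tolist() for k,v in c.items()},open("w1.json","w"))
cv2.imwrite("pics/w1.png",im[:,:,::-1])
for X in [(.4175,.248,.024),(.511,.266,.024),(.61,.285,.024)]: print(pix(c,X))
```

```text
2.15 [ 0.08  0.5  -0.81  1.76  0.4   1.06 -2.25] [0.50666904 0.27363266 0.1963556 ] [ 0.99513586  0.0984383  -0.00264902 -0.00273999] 0.19721152269130776 0.8022545178327748
{'fovy': 61.37854, 'cx': 282.99838, 'cy': 207.6036, 'R': [[0.18821, -0.98213, -0.00071], [-0.9361, -0.17961, 0.30241], [-0.29713, -0.05625, -0.95318]], 't': [0.16597, 0.4957, 0.5173]}
[283.94907205 274.70302112]
[283.94545025 182.58310579]
[284.00963331  65.59882343]
```

View pics/w1.png

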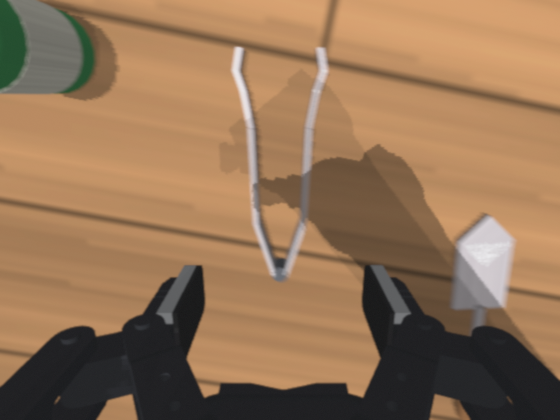

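The wrist view has the tongs' pivot at about (280,270) and the tips at (238,50) and (322,50). That is roughly 4 px left of where I predicted, but the arm was still settling. I'll lower the arm, let it settle and measure again.

Run:
```python
from h import *
o=r.observe(); print(o["clock"],o["position"],yaw(o["eef_rot"]),o["joint_vel"])
```

```text
2.15 [0.50666904 0.27363266 0.1963556 ] 0.19721152269130776 [ 0.07148245 -0.07266212 -0.03858953  0.05984778 -0.10521615  0.07524947
  0.17884032]
```

>>> {"name": "jog_arm", "arguments": {
  "series": [
    [0,0,0.025,0,0,0,0.78],
    [0,0,0.05,0,0,0,0.78],
    [0,0,0.07,0,0,0,0.78],
    [0,0,0.07,0,0,0,0.78],
    [0,0,0.07,0,0,0,0.78]
  ]
}}

```text
clock: 2.65
position: [0.5109, 0.2641, 0.1314]
eef_rot: [0.996, 0.094, -0.0, 0.0]
contact_force: [0.2, -0.0, 0.8]
grip_width: 0.781
```

Run:
```python
from h import *
c=viewer.camera_info("wrist"); im=viewer.get_image("wrist")
o=r.observe(); print(o["clock"],np.round(o["joints"],2),o["position"],o["eef_rot"],yaw(o["eef_rot"]),o["grip_width"],o["contact_force"])
import json; json.dump({k:np.array(v).tolist() for k,v in c.items()},open("w2.json","w"))
cv2.imwrite("pics/w2.png",im[:,:,::-1])
for X in [(.4175,.248,.024),(.511,.266,.024),(.61,.285,.024)]: print(pix(c,X))
```

```text
2.7 [ 0.05  0.57 -0.76  1.82  0.48  0.94 -2.3 ] [0.51149823 0.26454968 0.13218381] [ 9.95547359e-01  9.42615435e-02  3.80423358e-04 -2.68425088e-04] 0.18880322149108264 0.7796191860717671 [ 0.64578076 -0.68265448  0.78977421]
[282.26058264 314.40549996]
[282.12706813 203.62109469]
[282.03772782  56.19199392]
```

View pics/w2.png

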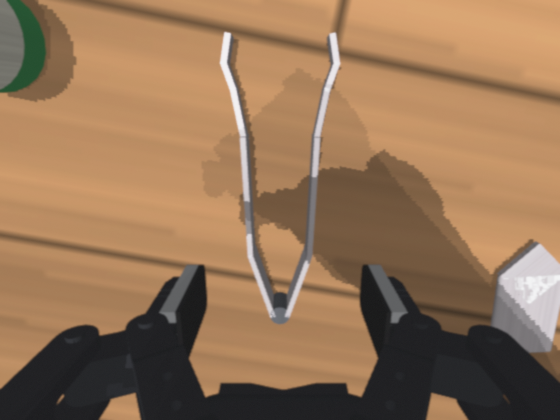

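Settled, the tongs' pivot is at (280,308), the tips are at (228,35) and (333,35), and the arms at the grip point are at about x=245 and x=315.

Run:
```python
from h import *
import json
c=json.load(open("w2.json"))
W=lambda u,v:world(c,u,v,.024)
p=W(280,308); t=(W(228,35)+W(333,35))/2; d=(t-p);L=np.linalg.norm(d); d/=L
print(p,t,L,np.arctan2(d[1],d[0]),"grip",p+.095*d, t-.117*d, "mid bend",(W(243,136)+W(317,136))/2,(W(249,255)+W(308,255))/2, "width@", np.linalg.norm(W(244,200)-W(316,200)))
rows([(*(p+.096*d)[:2],.02,np.arctan2(d[1],d[0]))])
```

```text
[0.42311584 0.25095488 0.024     ] [0.62217635 0.28834017 0.024     ] 0.20254072832031636 0.185646111073364 grip [0.51648347 0.26849013 0.024     ] [0.50718673 0.26674412 0.024     ] mid bend [0.55919566 0.27673511 0.024     ] [0.46951591 0.26093136 0.024     ] width@ 0.053130085199803265
[0.0065, -0.0029, 0.1122, -0.0005, -0.0008, 0.0032]
```

>>> {"name": "jog_arm", "arguments": {
  "series": [
    [0,-0.003,0.03,0,0,0,0.72],
    [0,-0.003,0.06,0,0,0,0.72],
    [0,-0.003,0.09,0,0,0,0.72],
    [0,-0.003,0.11,0,0,0,0.72],
    [0,-0.003,0.12,0,0,0,0.72]
  ]
}}

```text
clock: 3.2
position: [0.5107, 0.267, 0.0109]
eef_rot: [0.996, 0.094, -0.0, 0.0]
contact_force: [-0.3, 0.1, 0.8]
grip_width: 0.718
```

>>> {"name": "jog_arm", "arguments": {
  "series": [
    [0,0,0.001,0,0,0,0.72],
    [0,0,0.003,0,0,0,0.72],
    [0,0,0.005,0,0,0,0.72],
    [0,0,0.006,0,0,0,0.72],
    [0,0,0.006,0,0,0,0.72]
  ]
}}

```text
clock: 3.7
position: [0.5109, 0.2673, 0.0059]
eef_rot: [0.996, 0.094, 0.0, -0.0]
contact_force: [-0.4, -0.2, 0.5]
grip_width: 0.711
```

Run:
```python
from h import *
c=viewer.camera_info("wrist"); im=viewer.get_image("wrist")
o=r.observe(); print(o["clock"],np.round(o["joints"],2),o["position"],yaw(o["eef_rot"]),o["grip_width"],o["contact_force"])
import json; json.dump({k:np.array(v).tolist() for k,v in c.items()},open("w3.json","w"))
cv2.imwrite("pics/w3.png",im[:,:,::-1])
```

```text
3.75 [-0.05  0.75 -0.63  1.86  0.63  0.74 -2.42] [0.51083832 0.26731963 0.00579239] 0.18883586868729157 0.7250598405636657 [0.00493924 0.16824459 0.13145028]
```

View pics/w3.png

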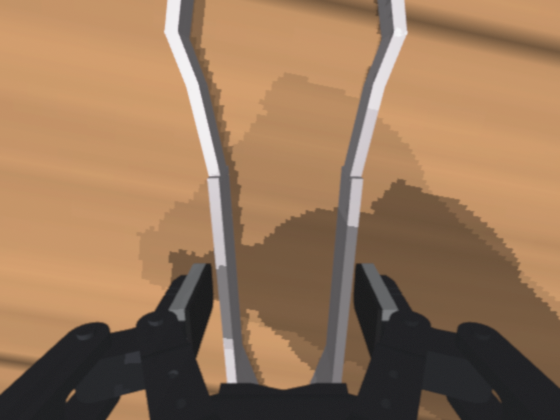

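The fingers straddle both arms evenly, with the pads at about x=212 and x=355 and the arms between them. I'll go a little lower, then close.

>>> {"name": "jog_arm", "arguments": {
  "series": [
    [0,0,0.001,0,0,0,0.72],
    [0,0,0.002,0,0,0,0.72],
    [0,0,0.003,0,0,0,0.7],
    [0,0,0.003,0,0,0,0.66],
    [0,0,0.003,0,0,0,0.63]
  ]
}}

```text
clock: 4.25
position: [0.5105, 0.267, 0.0022]
eef_rot: [0.996, 0.094, -0.0, 0.0]
contact_force: [-0.2, 0.2, 0.5]
grip_width: 0.63
```

>>> {"name": "jog_arm", "arguments": {
  "series": [
    [0,0,0,0,0,0,0.6],
    [0,0,0,0,0,0,0.58],
    [0,0,0,0,0,0,0.56],
    [0,0,0,0,0,0,0.55],
    [0,0,0,0,0,0,0.55]
  ]
}}

```text
clock: 4.75
position: [0.5111, 0.2675, 0.0032]
eef_rot: [0.996, 0.094, 0.001, -0.0]
contact_force: [-0.5, -1.8, 7.5]
grip_width: 0.553
```

Run:
```python
from h import *
c=viewer.camera_info("wrist"); im=viewer.get_image("wrist")
o=r.observe(); print(o["clock"],np.round(o["joints"],2),o["position"],yaw(o["eef_rot"]),o["grip_width"],o["contact_force"])
import json; json.dump({k:np.array(v).tolist() for k,v in c.items()},open("w4.json","w"))
cv2.imwrite("pics/w4.png",im[:,:,::-1])
```

```text
4.8 [-0.06  0.75 -0.62  1.86  0.64  0.73 -2.42] [0.51111744 0.26749193 0.00321497] 0.18882300800506296 0.551163554337441 [-1.3141725  -0.95816453  7.6780631 ]
```

View pics/w4.png

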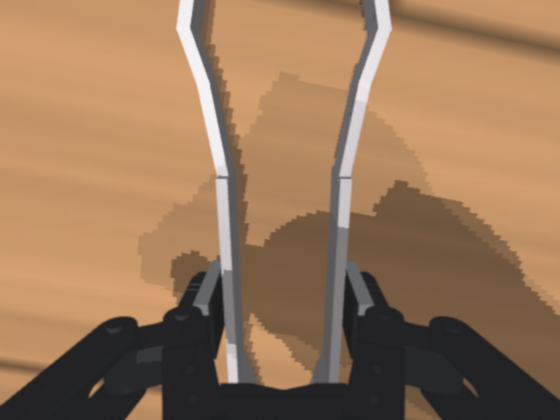

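The pads are on the arms at a width of 46.8 mm, the tongs' centre line matches the tool axis, and the upward force is about 7.5 N. I'll lift gently.

>>> {"name": "jog_arm", "arguments": {
  "series": [
    [0,0,-0.004,0,0,0,0.55],
    [0,0,-0.015,0,0,0,0.55],
    [0,0,-0.03,0,0,0,0.55],
    [0,0,-0.05,0,0,0,0.55],
    [0,0,-0.07,0,0,0,0.55]
  ]
}}

```text
clock: 5.3
position: [0.5105, 0.2674, 0.0739]
eef_rot: [0.996, 0.094, 0.0, -0.0]
contact_force: [1.5, -0.4, -0.6]
grip_width: 0.553
```

>>> {"name": "jog_arm", "arguments": {
  "series": [
    [0,0,-0.02,0,0,0,0.55],
    [0,0,-0.04,0,0,0,0.55],
    [0,0,-0.06,0,0,0,0.55],
    [0,0,-0.075,0,0,0,0.55],
    [0,0,-0.08,0,0,0,0.55]
  ]
}}

```text
clock: 5.8
position: [0.5115, 0.2679, 0.1548]
eef_rot: [0.996, 0.094, 0.002, -0.001]
contact_force: [0.3, 0.6, -1.7]
grip_width: 0.551
```

Run:
```python
from h import *
c=viewer.camera_info("wrist"); im=viewer.get_image("wrist")
o=r.observe(); print(o["clock"],np.round(o["joints"],2),o["position"],yaw(o["eef_rot"]),o["grip_width"],o["contact_force"],o["wrist_torque"])
import json; json.dump({k:np.array(v).tolist() for k,v in c.items()},open("w5.json","w"))
cv2.imwrite("pics/w5.png",im[:,:,::-1])
a=cv2.imread("pics/w4.png"); print(np.abs(a[:200,150:420].astype(int)-im[:200,150:420,::-1]).mean())
rows([(.505,.1,.165,.1),(.46,-.06,.165,0),(.455,-.162,.165,-.044)])
```

```text
5.85 [ 0.06  0.54 -0.78  1.8   0.45  0.98 -2.28] [0.51141496 0.26774854 0.15444464] 0.18879108482280338 0.5492781000995405 [-0.27571024 -0.13282446 -1.003325  ] [-0.05079274  0.02749307 -0.0163315 ]
14.175987654320988
[-0.0378, 0.1636, -0.0107, -0.0006, -0.003, 0.0888]
[-0.112, 0.3123, -0.011, -0.0008, -0.0029, 0.1888]
[-0.136, 0.4115, -0.0112, -0.0008, -0.0029, 0.2328]
```

View pics/w5.png

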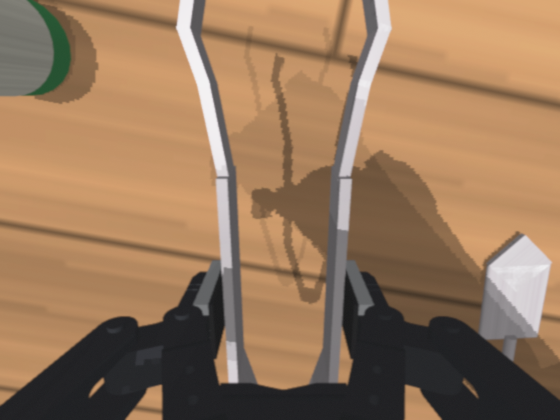

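The tongs are up, and they sit in the same place in the image as before the lift, so they haven't slipped. Next I'll carry them to just in front of the rack.

>>> {"name": "jog_arm", "arguments": {
  "series": [
    [-0.003,0.012,-0.002,0,0,0.006,0.55],
    [-0.008,0.036,-0.005,0,0,0.018,0.55],
    [-0.016,0.068,-0.008,0,0,0.035,0.55],
    [-0.024,0.102,-0.011,0,0,0.055,0.55],
    [-0.033,0.137,-0.011,0,0,0.075,0.55]
  ]
}}

```text
clock: 6.35
position: [0.5029, 0.1243, 0.1625]
eef_rot: [0.998, 0.056, -0.001, 0.0]
contact_force: [0.6, -0.5, -1.3]
grip_width: 0.547
```

Run:
```python
from h import *
o=r.observe(); print(o["clock"],o["position"],yaw(o["eef_rot"]),o["grip_width"])
rows([(.46,-.06,.165,0),(.455,-.162,.165,-.044)])
```

```text
6.35 [0.5029349  0.12426182 0.16251258] 0.11275593144178499 0.5474720518239177
[-0.0634, 0.1783, -0.0023, 0.0004, 0.0016, 0.1128]
[-0.0798, 0.2791, -0.0023, 0.0004, 0.0016, 0.1568]
```

>>> {"name": "jog_arm", "arguments": {
  "series": [
    [-0.012,0.034,0,0,0,0.02,0.55],
    [-0.024,0.068,0,0,0,0.042,0.55],
    [-0.036,0.102,0,0,0,0.065,0.55],
    [-0.048,0.136,0,0,0,0.085,0.55],
    [-0.057,0.162,0,0,0,0.1,0.55]
  ]
}}

```text
clock: 6.85
position: [0.4634, -0.0443, 0.1622]
eef_rot: [1.0, 0.005, -0.001, 0.0]
contact_force: [0.3, 0.5, -0.9]
grip_width: 0.549
```

Run:
```python
from h import *
o=r.observe(); print(o["clock"],o["position"],yaw(o["eef_rot"]),o["grip_width"])
rows([(.455,-.162,.165,-.044)])
```

```text
6.85 [ 0.463378   -0.04429722  0.16221423] 0.010166348358683719 0.5492287647453978
[-0.0096, 0.1176, -0.0027, 0.0008, 0.0028, 0.0542]
```

>>> {"name": "jog_arm", "arguments": {
  "series": [
    [-0.002,0.028,0,0,0,0.012,0.55],
    [-0.005,0.058,0,0,0,0.028,0.55],
    [-0.008,0.088,0,0,0,0.042,0.55],
    [-0.01,0.108,0,0,0,0.052,0.55],
    [-0.01,0.117,0,0,0,0.056,0.55]
  ]
}}

```text
clock: 7.35
position: [0.4552, -0.161, 0.1622]
eef_rot: [1.0, -0.023, -0.001, 0.0]
contact_force: [-0.8, 0.4, -0.4]
grip_width: 0.55
```

>>> {"name": "jog_arm", "arguments": {
  "series": [
    [0,0,0.01,0,0,0,0.55],
    [0,0,0.03,0,0,0,0.55],
    [0,0,0.05,0,0,0,0.55],
    [0,0,0.065,0,0,0,0.55],
    [0,0,0.07,0,0,0,0.55]
  ]
}}

```text
clock: 7.85
position: [0.4559, -0.1563, 0.0912]
eef_rot: [1.0, -0.02, -0.002, -0.001]
contact_force: [0.5, -0.4, 0.5]
grip_width: 0.551
```

Run:
```python
from h import *
import json
c=viewer.camera_info("wrist"); im=viewer.get_image("wrist")
o=r.observe(); print(o["clock"],np.round(o["joints"],2),o["position"],yaw(o["eef_rot"]),o["grip_width"],o["contact_force"])
json.dump({k:np.array(v).tolist() for k,v in c.items()},open("w6.json","w"))
cv2.imwrite("pics/w6.png",im[:,:,::-1])
print("bulb pred",pix(c,(.6345,-.17,.087)),pix(c,(.6345,-.17,.121)))
rows([(.5346,-.1656,.080,-.044)])
```

```text
7.9 [ 0.8   0.45 -0.63  2.07  0.39  0.74 -1.68] [ 0.45610763 -0.15659435  0.09145544] -0.04046731775771188 0.5492806286856781 [-0.16439563 -0.93368613 -1.58923755]
bulb pred [ 307.63873983 -253.10200072] [ 317.59815604 -399.72391641]
[0.0788, 0.0058, 0.0112, -0.0018, 0.0028, 0.0035]
```

View pics/w6.png

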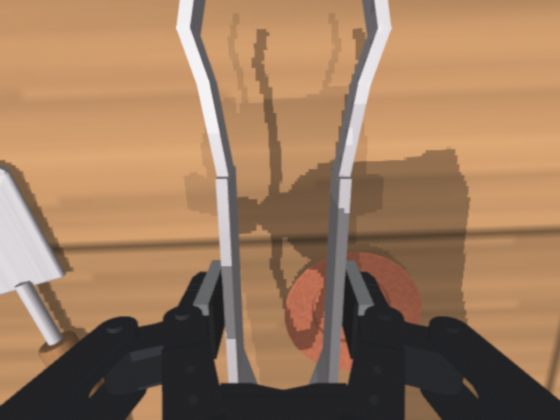

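The wrist camera can't see the bulb from here, but the tongs are unchanged in the hand. I'll correct the sideways offset and the height, go halfway in, and check with the fixed cameras.

>>> {"name": "jog_arm", "arguments": {
  "series": [
    [0,0.003,0.004,0,0,0.003,0.55],
    [0.005,0.006,0.008,0,0,0.004,0.55],
    [0.015,0.006,0.01,0,0,0.004,0.55],
    [0.028,0.006,0.011,0,0,0.004,0.55],
    [0.036,0.006,0.011,0,0,0.004,0.55]
  ]
}}

```text
clock: 8.4
position: [0.4953, -0.1657, 0.0828]
eef_rot: [1.0, -0.023, 0.001, -0.0]
contact_force: [0.6, 1.3, -0.4]
grip_width: 0.553
```

Run:
```python
from h import *
o=r.observe(); print(o["clock"],o["position"],yaw(o["eef_rot"]),o["grip_width"],o["contact_force"])
c=viewer.camera_info("top"); im=viewer.get_image("top")[:,:,::-1]
s=viewer.camera_info("scene"); im2=viewer.get_image("scene")[:,:,::-1]
o=r.observe(); print(o["position"],yaw(o["eef_rot"]))
cv2.imwrite("pics/t7full.png",im);cv2.imwrite("pics/s7full.png",im2)
a=cv2.resize(im[150:250,295:395],(500,500),interpolation=cv2.INTER_CUBIC)
b=cv2.resize(im2[180:255,165:275],(770-500+30,205),interpolation=cv2.INTER_CUBIC)
t=np.zeros((500,800,3),np.uint8); t[:,:500]=a; t[:205,500:]=b; cv2.imwrite("pics/t7.png",t)
g=np.array(o["position"]); y=yaw(o["eef_rot"]); d=np.array([np.cos(y),np.sin(y),0]);n=np.array([-d[1],d[0],0])
for k in (-33,33):
  for e in(85,115): 
    X=g+d*e/1000+n*k/1000; X[2]=g[2]+.0208; print(k,e,((pix(c,X)-[295,150]+.5)*5-.5).round(0))
print("rows to go"); rows([(.5346,-.1656,.080,-.044)])
```

```text
8.4 [ 0.49531979 -0.1657193   0.08275284] -0.04617618321688764 0.5527884239835072 [ 0.61799522  1.2957686  -0.35170831]
[ 0.49527467 -0.16532387  0.08274991] -0.04546049563188915
-33 85 [304. 299.]
-33 115 [306. 241.]
33 85 [176. 290.]
33 115 [178. 233.]
rows to go
[0.0393, -0.0015, 0.0028, -0.0004, -0.0023, -0.0015]
```

View pics/t7.png

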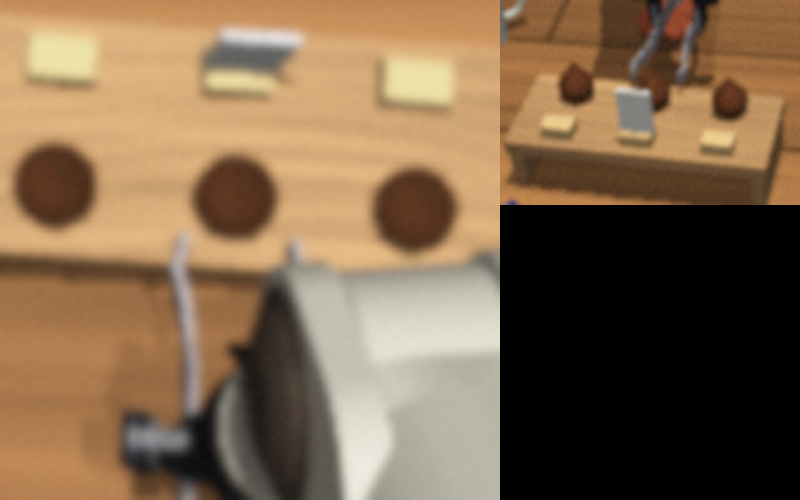

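In the top view (crop pixels), the jaw tips at (183,238) and (294,243) straddle bulb b's approach at (235,197), slightly to its right. The scene view also has the tongs just behind the middle bulb. I'll compute the offset.

Run:
```python
from h import *
c=viewer.camera_info("top")
A=lambda u,v,z: world(c,295+(u+.5)/5-.5,150+(v+.5)/5-.5,z)
L,Rr=A(183,237,.1035),A(294,242,.1035); m=(L+Rr)/2; b=A(235,197,.087)
o=r.observe(); y=-.045; d=np.array([np.cos(y),np.sin(y)]); n=np.array([-d[1],d[0]])
g=np.array(o["position"])[:2]
print("gap",np.linalg.norm(L-Rr),"tipmid rel TCP",(m[:2]-g)@d,(m[:2]-g)@n,"bulb",b,"rel TCP",(b[:2]-g)@d,(b[:2]-g)@n, "bulb0 rel",(np.array([.6345,-.17])-g)@d,(np.array([.6345,-.17])-g)@n)
print(o["clock"],o["position"])
```

```text
gap 0.057324502584330986 tipmid rel TCP 0.11352176199136788 0.001774196959652695 bulb [ 0.63449479 -0.17001867  0.087     ] rel TCP 0.13929037712419054 0.0015727394097928566 bulb0 rel 0.13929474003761527 0.0015916257819275409
8.5 [ 0.49527467 -0.16532387  0.08274991]
```

The jaws line up with the bulb sideways to within about 0.2 mm. They need to go 41 mm further forward and 3 mm lower.

>>> {"name": "jog_arm", "arguments": {
  "series": [
    [0.006,0,0.001,0,0,0,0.55],
    [0.018,0,0.002,0,0,0,0.55],
    [0.03,0,0.003,0,0,0,0.55],
    [0.038,0,0.003,0,0,0,0.55],
    [0.041,0,0.003,0,0,0,0.55]
  ]
}}

```text
clock: 9.0
position: [0.5354, -0.1673, 0.0794]
eef_rot: [1.0, -0.023, 0.0, -0.0]
contact_force: [0.3, -0.3, -1.4]
grip_width: 0.554
```

Run:
```python
from h import *
o=r.observe(); print(o["clock"],o["position"],yaw(o["eef_rot"]),o["grip_width"],o["contact_force"])
c=viewer.camera_info("top"); im=viewer.get_image("top")[:,:,::-1]; cv2.imwrite("pics/t8full.png",im)
o=r.observe(); print(o["clock"],o["position"],yaw(o["eef_rot"]),o["grip_width"],o["contact_force"])
# bulb discs: dark brown pixels, compared with the start
for f in("top0","t7full","t8full"):
    a=cv2.imread(f"pics/{f}.png")
    for u,v in((306,187),(342,189),(378,192)):
        w=a[v-11:v+12,u-11:u+12].astype(int); m=(w[:,:,2]<115)&(w[:,:,2]>w[:,:,0]*1.6); ys,xs=np.nonzero(m); print(f,(u-11+xs.mean()).round(2),(v-11+ys.mean()).round(2),m.sum())
```

```text
9.0 [ 0.53537369 -0.16727828  0.07936033] -0.04579304893968552 0.5536344922800931 [ 0.33975231 -0.33959127 -1.39654529]
9.05 [ 0.53523805 -0.16729393  0.07934598] -0.0458563622157418 0.5516570044559103 [ 0.70329322 -0.37048249 -1.19028383]
top0 305.63 186.76 180
top0 341.51 189.19 187
top0 377.4 191.62 185
t7full 305.65 186.8 181
t7full 341.51 189.19 187
t7full 377.36 191.7 189
t8full 305.69 186.8 182
t8full 341.15 189.88 189
t8full nan nan 0<stdin>:9: RuntimeWarning: Mean of empty slice.
  ret = ret.dtype.type(ret / rcount)
```

The contact force is still near zero and bulb a hasn't moved. Now I'll close gradually onto the bulb.

>>> {"name": "jog_arm", "arguments": {
  "series": [
    [0,0,0,0,0,0,0.53],
    [0,0,0,0,0,0,0.51],
    [0,0,0,0,0,0,0.49],
    [0,0,0,0,0,0,0.47],
    [0,0,0,0,0,0,0.45]
  ]
}}

```text
clock: 9.55
position: [0.5338, -0.1676, 0.0794]
eef_rot: [1.0, -0.023, 0.0, 0.0]
contact_force: [-0.1, 0.3, -0.6]
grip_width: 0.461
```

>>> {"name": "jog_arm", "arguments": {
  "series": [
    [0,0,0,0,0,0,0.42],
    [0,0,0,0,0,0,0.39],
    [0,0,0,0,0,0,0.36],
    [0,0,0,0,0,0,0.36],
    [0,0,0,0,0,0,0.36]
  ]
}}

```text
clock: 10.05
position: [0.5338, -0.1676, 0.0793]
eef_rot: [1.0, -0.023, -0.0, 0.0]
contact_force: [-0.5, 0.2, 0.1]
grip_width: 0.457
```

Run:
```python
from h import *
im=viewer.get_image("top")[:,:,::-1]; im2=viewer.get_image("scene")[:,:,::-1]
o=r.observe(); print(o["clock"],o["position"],yaw(o["eef_rot"]),o["grip_width"],o["contact_force"],o["wrist_torque"])
cv2.imwrite("pics/t9full.png",im); cv2.imwrite("pics/s9full.png",im2)
```

```text
10.15 [ 0.53385995 -0.16757868  0.07930989] -0.04630522643927065 0.4544224179589245 [-1.38420576  0.06320031 -0.16677078] [-0.09670671  0.13156378 -0.00622933]
```

The width stalled at 0.457 (38.8 mm, against about 40 expected on a bulb) with the command at 0.36, so the jaws are on the bulb. I'll lift slowly.

>>> {"name": "jog_arm", "arguments": {
  "series": [
    [0,0,-0.002,0,0,0,0.36],
    [0,0,-0.006,0,0,0,0.36],
    [0,0,-0.012,0,0,0,0.36],
    [0,0,-0.02,0,0,0,0.36],
    [0,0,-0.03,0,0,0,0.36]
  ]
}}

```text
clock: 10.65
position: [0.5339, -0.1674, 0.11]
eef_rot: [1.0, -0.023, -0.0, -0.0]
contact_force: [-0.6, 1.0, -1.0]
grip_width: 0.455
```

>>> {"name": "jog_arm", "arguments": {
  "series": [
    [0,0,-0.012,0,0,0,0.36],
    [0,0,-0.026,0,0,0,0.36],
    [0,0,-0.042,0,0,0,0.36],
    [0,0,-0.058,0,0,0,0.36],
    [0,0,-0.07,0,0,0,0.36]
  ]
}}

```text
clock: 11.15
position: [0.5346, -0.1676, 0.1815]
eef_rot: [1.0, -0.023, 0.001, 0.0]
contact_force: [-0.5, -0.0, -2.0]
grip_width: 0.454
```

>>> {"name": "jog_arm", "arguments": {
  "series": [
    [0,0,-0.01,0,0,0,0.36],
    [0,0,-0.018,0,0,0,0.36],
    [0,0,-0.023,0,0,0,0.36],
    [0,0,-0.025,0,0,0,0.36],
    [0,0,-0.025,0,0,0,0.36]
  ]
}}

```text
clock: 11.65
position: [0.5338, -0.1675, 0.2042]
eef_rot: [1.0, -0.023, -0.0, -0.0]
contact_force: [0.1, 0.2, -2.0]
grip_width: 0.457
```

Run:
```python
from h import *
im=viewer.get_image("top")[:,:,::-1]; im2=viewer.get_image("scene")[:,:,::-1]
o=r.observe(); print(o["clock"],o["position"],yaw(o["eef_rot"]),o["grip_width"],o["contact_force"],o["wrist_torque"])
cv2.imwrite("pics/t10full.png",im); cv2.imwrite("pics/s10full.png",im2)
a=cv2.resize(im[130:230,275:395],(480,400),interpolation=cv2.INTER_CUBIC)
b=cv2.resize(im2[165:245,165:245+0],(320,320),interpolation=cv2.INTER_CUBIC) if 0 else cv2.resize(im2[160:250,165:265],(320,288),interpolation=cv2.INTER_CUBIC)
w=cv2.resize(viewer.get_image("wrist")[:,:,::-1],(320,240))
t=np.zeros((530,800,3),np.uint8); t[:400,:480]=a; t[:288,480:]=b; t[289:529,480:]=w; cv2.imwrite("pics/t10.png",t)
s=viewer.camera_info("scene"); S=lambda X:((pix(s,X)-[165,160])*3.2).round(0)
p=np.array(o["position"]); print("expected bulb px",S((p[0]+.1,p[1]-.0046,p[2]+.0077)),"if in seat",S((.6345,-.17,.087)))
```

```text
11.75 [ 0.53353784 -0.16745899  0.2037857 ] -0.04617651329729552 0.4573602068731884 [-0.48369919  0.29357069 -1.68839651] [ 0.02620145  0.04245171 -0.03092325]
expected bulb px [165.  69.] if in seat [178. 170.]
```

View pics/t10.png

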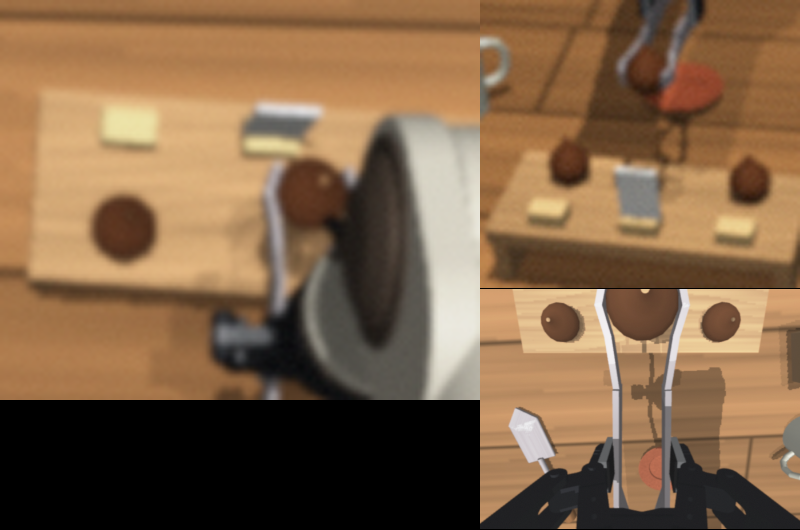

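The bulb is in the jaws at scene-tile (168,70), where (165,69) was expected, and bulbs a and c are still in their seats. I'll hold still briefly, confirm and hand in.

>>> {"name": "jog_arm", "arguments": {
  "series": [
    [0,0,0,0,0,0,0.36],
    [0,0,0,0,0,0,0.36],
    [0,0,0,0,0,0,0.36],
    [0,0,0,0,0,0,0.36],
    [0,0,0,0,0,0,0.36]
  ]
}}

```text
clock: 12.3
position: [0.5339, -0.1675, 0.2043]
eef_rot: [1.0, -0.023, 0.0, -0.0]
contact_force: [-0.2, 0.2, -1.6]
grip_width: 0.453
```

Run:
```python
from h import *
im2=viewer.get_image("scene")[:,:,::-1]; a=cv2.imread("pics/s10full.png")
o=r.observe(); print(o["clock"],o["position"],o["grip_width"],o["contact_force"],np.abs(o["joint_vel"]).max(),"change",np.abs(a[160:250,165:265].astype(int)-im2[160:250,165:265]).mean())
print(r.finish_job())
```

```text
12.35 [ 0.53390444 -0.16749499  0.20431896] 0.45566644277540047 [ 0.22476609  0.0324387  -1.76099738] 0.0014449003330598584 change 1.984
the job is handed in; nothing more can be done
None
```

The job is handed in at 12.35 s. The tongs are holding the middle bulb (b), the one with the label behind it, about 12.5 cm above its seat.

I gripped the spring tongs and carried them to the rack pressed to about 47 mm. They went in from the front, and I closed the jaws on the bulb and lifted it straight up.

**Last checks**
- **Bulb lift:** in the scene camera the bulb was within 1–2 px (about 3 mm) of where a 12.5 cm lift should put it.
- **Grip:** the grip width stayed steady at about 38.8 mm. That is slightly under the 40 mm expected for tongs closed on a bulb.
- **Stillness:** the arm was still and the force on the tool was about 1.8 N, mostly weight. The last two scene pictures, 0.65 s apart, differed only slightly. I compared them by number, not by eye.
- **Other bulbs:** both could be seen in their seats in the last pictures I viewed.
- **Bystanders:** the saucer, trowel and mug were seen undisturbed. I did not look again at the pot, can, bottle or birdhouse, but the path kept clear of them and no unexpected force showed.

One reading didn't quite agree. As the jaws went around it, bulb b seemed to shift by under 1 px (about 2 mm). No contact force showed, so it was probably the tongs overlapping the bulb in the picture.

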